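# Hang the stopper bin on the wall cleat

## Robot

A 6-joint arm with a two-finger parallel gripper is mounted at the origin on the work surface. World frame = base frame: x ahead of the robot, y to its left, z up, the work surface at z = 0. Lengths are in m, angles in rad, forces in N, time in s.
With the tool pointing down it reaches from about 0.35 to 0.875 m from the base axis. Payload 15.5 kg.
Tool frame: the origin (TCP) lies at the very end of the fingers, on their centre line; the grasp point (between the pads) lies 19 mm behind it (r.pinch_z is the distance from the TCP to the grasp point, in m); y points along the fingers, z is the direction in which the jaws open and shut, and the axes are right-handed (so a half turn about y gives the same grasp; the last joint's range is limited). The gripper opens to 85 mm and grips with 20 to 120 N. Pads are 22 mm wide; open, the fingers measure 114 mm over their backs; the gripper's body (76 mm by 85 mm) begins 54 mm behind the grasp point. The pads swing forward as they close: fully open they stand 13 mm farther back than shut.
Start: joints at [-1.286, 0.494, 1.345, -0, 1.302, -0.096], TCP at [0.232, -0.58, 0.231] pointing down, gripper open.
Joint ranges: [-2.91, 2.91], [-0.82, 2.16], [0.22, 2.67], [-1.22, 4.37], [0.12, 2.79], [-3.08, 3.08]. Speed limits (rad/s): [1.89, 1.89, 2.57, 3.01, 3.01, 3.01].

## Interface

Orientations are given as a 3x3 rotation matrix whose columns are the frame's x, y, z axes.
In Python, from cell import r gives the robot as it stands.
- The arm moves only by the tool arm_command, never from a script. Its argument "commands" is a list that holds one entry, the list of rows, each a list of 7 numbers: the shift along the tool's x, y, z in mm, then the turn, a rotation vector about the tool's x, y, z in degrees, then the finger opening in mm, from 0 to 85.4. A call has 1 to 8 rows; each row is the pose to reach, as a shift and turn from the pose measured when the call began, along the tool's axes at that moment; what a row does not reach only later rows make up. A row lasts 1/10 s, in which the tool goes at most 50 mm and 8.59 degrees, less where a joint would pass 70% of its speed; a pose out of reach is approached as far as the arm can. A call with a gripper value outside its range is refused whole. The fingers move at their own pace and stop on an object; "force" is the grip in N (left out, the last holds). Time passes only in rows, so rows that repeat a pose let the fingers close. It gives the time, the measured TCP pose, the force and the opening at its end, in the units of the state.
- r.get_state(): the state, without advancing time (a new reading comes with each control period).
- r.grab_frame(name): name is "scene" or "top"; returns a dict with "pixels" (420x560x3 uint8, red, green, blue), "z_map" (420x560 float32, m along the optical axis (not along the pixel's ray), 0 where there is no reading), "camera_matrix" (3x3 intrinsics, pixels), "k1" (the pictures are not rectified: a ray, as slopes to the right and down, at radius r is drawn at 1 + k1 r^2 times it, then the intrinsics apply), "eye" and "orientation" of the camera in the world. Camera axes: x right, y up, looking along -z (the intrinsics and any distortion apply to the point x, -y, -z); pixel columns grow to the right and rows downward; lengths in m; the calibration is good to about 2 mm. A picture is of the moment at which its call begins.
- r.sign_off(): hands the job in, once; it reports no verdict.
The state is a dict: "t": time; "joint_pos": joint angles; "qvel": joint speeds; "joint_torque": joint torques, N m; "eef_pos": TCP position; "ee_rot": TCP orientation; "contact_force": force on the tool from outside, world axes, zero at the start; "torque": the same for the moment, N m; "finger_gap": finger opening in m.
Only numpy, scipy, OpenCV 4.12 (cv2) and the standard library are available. Lean on these libraries where they do the work, as an engineer would, in place of code of your own. Each camera call takes 0.05 s, during which the arm holds its last target. There are 200 camera calls.

## Task

The bench is being cleared for cage changing: pick up the white stopper bin by its blue handle and hang it on the aluminium cleat of the low grey wall. Tip its front up, bring the angled steel strip on its back over the cleat, set it down until you feel the cleat carry it, then let the front down so that its toe swings in under the rail's lower tube, and leave it hanging level, square and with its back flat against the tube, the whole strip on the cleat. Do it gently: no hard pressing or banging on the wall, do not let the bin fall, and leave the bottle, the cup and the jar alone.

Things in the scene. Friction and masses are not known exactly. Their poses are not given: they have to be found in the camera images.
- bin: White open bin, 110 deep (x) x 100 wide (y) x 82 mm high at its back wall (62 front, 70 sides), 0.3 to 0.5 kg, centre of mass under the handle within 8 mm, about 45 mm up. Origin: middle of its underside; z up; +x points to its BACK, -x to its front. Stands on the bench at first. Hung home, its axes lie along the wall's, its origin 85 mm in front of the wall and 79 mm below the cleat's true edge.
- bin_handle (a point): Middle of the blue handle bar: 84 mm long along the bin's x, 12 mm thick (y), 22 mm high, 114 mm straight above the bin's origin (bar top at 125 mm). Under the bar 30 mm are free, between two posts at x = +37 and -37 mm.
- bin_strip (a point): Middle of the lower edge of the steel strip on the bin's back: bin x +75, y 0, z +67 mm. Strip 90 mm wide, 3 mm thick: a flat bend (underside 79 mm above the bin's underside) from the back wall (x +55) to x +70, then a leg leaning down and backwards; between back wall and leg a gap of 12 mm at the top, 19 mm at the bottom.
- bin_toe (a point): Middle of the rear edge of the bin's toe: a steel tongue 4 mm thick, 60 mm wide, level with the underside, standing out 11 mm behind the back wall; bin x +66, y 0, z +2 mm. Hung home it lies 3 mm below the rail's tube, so that the bin cannot be lifted off, or put on, level.
- board: Low grey wall fixed on the bench, 300 mm long (y), 15 mm thick, 182 mm high, steel foot behind it. Origin: on the bench, in the plane of its front face, mid-length; z up; +x points INTO the wall, -x out of its front, where the bin hangs. An aluminium rail 160 mm long, centred in y, is clamped to the front through slots: cleat above, square tube below. The rail does not give.
- cleat (a point): Middle of the cleat's upper edge at its NOMINAL height, 150 mm over the bench, 20 mm in front of the wall. The true edge (and the tube with it) is anywhere up to 16 mm above or below this point and is not measured: feel for it. The cleat is a 3 mm strip, 24 mm tall, leaning outwards from 4 mm off the wall at its foot to 20 mm at its edge: a trough open at the top.
- tube (a point): Mid lower front edge of the rail's tube at its NOMINAL height, 78 mm over the bench (true: 72 mm below the cleat's true edge); tube 20 mm high, its front 29.5 mm off the wall. To hang: from the hung pose turn the bin about the cleat's edge 0.25 rad front up, shift it 5 to 6 mm to the wall, lower straight down; turn it back, the shift shrinking to 0. It may turn in the fingers under load.
- bottle: Bystander: clear drinking bottle with a black stopper and steel tube, 64 mm diameter, 170 mm high, standing. Origin: centre of its underside.
- cup: Bystander: steel feed cup, 72 mm diameter, 60 mm high. Origin: centre of its underside.
- jar: Bystander: white jar with a red cap, 60 mm diameter, 75 mm high. Origin: centre of its underside.

How it is judged:
By the outcome, as a careful person would: the job done as asked, in the order asked, and still so for the second after the job is handed in, with the robot touching nothing.
It also fails if it takes over 72 s, if anything falls off the work surface, if the arm or the gripper's body presses on something with over 40 N, if the wrist force passes 120 N, or if a joint passes its speed limit or range.

## Working session

There is one attempt and no reset: what is moved stays moved. The work goes in short steps, Python scripts to look and compute and a tool call to move; the robot and the scene stay as the last step left them, time stands still between calls to the robot, and variables do not carry over. Pictures are saved under pics/ and viewed, about 8 in all and at most 12, crops included, and the job is handed in when it is done.

Besides the shell and the picture viewer there is one more tool, called after ">>>" as name(argument=value, ...) on one line, values as JSON. arm_command: Moves the arm, as the interface text tells. Its arguments: {"type":"object","properties":{"commands":{"type":"array"},"force":{"type":"number"}},"required":["commands"]}

```bash
mkdir -p pics; cat > h.py <<'E'
import numpy as np, cv2
from cell import r
def cloud(f):
    K=f["camera_matrix"];z=f["z_map"];h,w=z.shape
    u,v=np.meshgrid(np.arange(w),np.arange(h))
    D=np.array([f["k1"],0,0,0,0.])
    p=cv2.undistortPoints(np.stack([u,v],-1).reshape(-1,1,2).astype(float),np.array(K,float),D).reshape(h,w,2)
    P=np.stack([p[...,0]*z,-p[...,1]*z,-z],-1)
    return P@np.array(f["orientation"]).T+np.array(f["eye"])
def save(n,name): cv2.imwrite("pics/"+n,cv2.cvtColor(name["pixels"],cv2.COLOR_RGB2BGR))
E
python3 - <<'E'
from h import *
s=r.get_state();print({k:np.round(v,3).tolist() for k,v in s.items()},r.pinch_z)
for n in("scene","top"):
    f=r.grab_frame(n);save(n+"0.png",f);np.savez("/tmp/"+n+".npz",P=cloud(f),I=f["pixels"],z=f["z_map"]);print(n,f["eye"],f["k1"])
E
```

```text
{'t': 0.0, 'joint_pos': [-1.285, 0.494, 1.346, -0.0, 1.302, -0.096], 'qvel': [0.0, 0.0, 0.001, 0.0, -0.001, 0.002], 'joint_torque': [-0.001, -88.217, -38.387, -0.0, 0.01, 0.0], 'eef_pos': [0.232, -0.58, 0.231], 'ee_rot': [[-0.928, -0.0, 0.372], [-0.372, 0.001, -0.928], [-0.0, -1.0, -0.001]], 'contact_force': [0.293, 0.104, 0.615], 'torque': [-0.021, 0.019, -0.03], 'finger_gap': 0.085} 0.0187
scene [1.19658558 0.49040539 0.71165025] -0.039627429782491584
top [0.51491991 0.01198581 1.09367897] -0.04891567165711461
```

View pics/scene0.png

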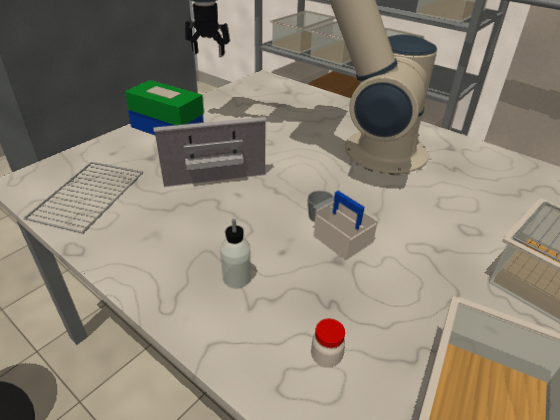

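View pics/top0.png

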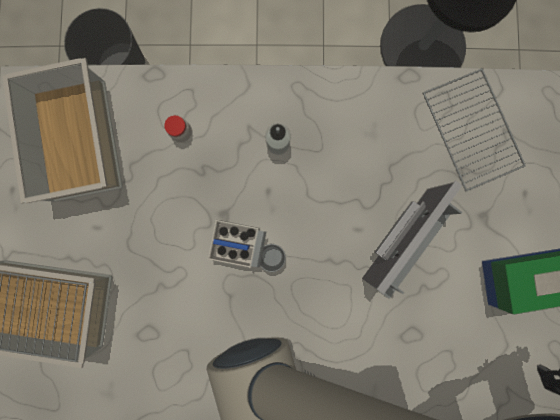

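The scene view shows the bin with its blue handle at (348,210), the wall with its rail at (213,155), the bottle at (236,260), the jar at (329,343) and the cup at (320,206). In the top view the bin is at (237,245), the cup touches or nearly touches its right side at (272,258), and the wall runs from (365,285) to (455,185) with its front facing up-left.

```bash
python3 - <<'E'
from h import *
for n in("top","scene"):
    d=np.load(f"/tmp/{n}.npz");P=d["P"];I=d["I"].astype(int);ok=d["z"]>0
    # handle
    m=ok&(I[...,2]>I[...,0]+60)&(I[...,2]>I[...,1]+40)&(P[...,0]>.2)&(abs(P[...,1]-.1)<.3)
    Q=P[m]; Q=Q[(Q[:,2]>.115)&(Q[:,2]<.135)]
    c,sz,a=cv2.minAreaRect((Q[:,:2]*1000).astype(np.float32))
    print(n,"handle",len(Q),c,sz,a,Q.mean(0).round(4),Q[:,2].max())
    # wall
    m=ok&(P[...,2]>.165)&(P[...,2]<.2)&(P[...,1]<-.1)&(P[...,1]>-.55)&(P[...,0]>.25)
    if n=="scene": m&=np.arange(560)[None]<270; m&=np.arange(560)[None]>150; 
    Q=P[m]; lab=Q
    print(len(Q)); c,sz,a=cv2.minAreaRect((Q[:,:2]*1000).astype(np.float32)); print("walltop",c,sz,a,np.median(Q[:,2]));print(cv2.boxPoints((c,sz,a)).round(0).tolist())
    for nm,zlo,zhi in(("rail",.12,.16),):
        m=ok&(P[...,2]>zlo)&(P[...,2]<zhi)&(P[...,1]<-.15)&(P[...,1]>-.45)&(P[...,0]>.35)&(P[...,0]<.75)
        Q=P[m];print(nm,len(Q),cv2.minAreaRect((Q[:,:2]*1000).astype(np.float32)))
    for nm,(u,v) in {"top":{"cup":(272,258),"bottle":(278,132),"jar":(176,126),"binR":(262,247)},"scene":{"cup":(318,205),"bottle":(236,250),"jar":(330,330)}}[n].items(): print(nm,P[v,u].round(3))
    if n=="top":
        m=ok&(P[...,2]>.04)&(P[...,2]<.11)&(abs(P[...,0]-.52)<.15)&(abs(P[...,1]-.13)<.16)
        Q=P[m&(P[...,2]>.06)];print("bin",cv2.minAreaRect((Q[:,:2]*1000).astype(np.float32)))
        Q=P[m&(P[...,2]<.065)&(P[...,1]<.085)];
        print("cup top",Q.min(0),Q.max(0))
E
```

```text
top handle 149 (467.4121398925781, 126.22157287597656) (79.84176635742188, 10.254076957702637) 79.48473358154297 [0.4675 0.1261 0.1238] 0.12906278410176408
1297
walltop (491.1773986816406, -303.7610778808594) (21.635047912597656, 305.83746337890625) 53.69783401489258 0.18123492798400642
[[362.0, -222.0], [608.0, -403.0], [621.0, -386.0], [374.0, -205.0]]
rail 885 ((499.8361511230469, -290.0968017578125), (32.39836883544922, 301.18359375), 55.952903747558594)
cup [0.426 0.03  0.003]
bottle [0.733 0.016 0.142]
jar [0.762 0.275 0.072]
binR [0.459 0.054 0.072]
bin ((459.5721435546875, 88.51922607421875), (191.4680633544922, 101.04844665527344), 78.66069793701172)
cup top [ 0.39752068 -0.00392717  0.04006665] [0.50824545 0.07913869 0.06457447]
scene handle 191 (470.2821960449219, 130.10775756835938) (82.00262451171875, 14.002532005310059) 78.54995727539062 [0.4722 0.1309 0.1216] 0.1260623079750951
915
walltop (490.8815612792969, -301.6312255859375) (28.35148048400879, 300.0908203125) 52.86868667602539 0.17815084640071177
[[363.0, -222.0], [602.0, -404.0], [619.0, -381.0], [380.0, -200.0]]
rail 1542 ((501.362548828125, -289.3604736328125), (33.24424362182617, 297.46722412109375), 53.06345748901367)
cup [0.485 0.057 0.08 ]
bottle [0.75  0.036 0.108]
jar [0.766 0.28  0.074]
```

```bash
python3 - <<'E'
from h import *
a=np.load("/tmp/top.npz");b=np.load("/tmp/scene.npz")
A=cv2.resize(a["I"][200:300,190:310],None,fx=4,fy=4,interpolation=cv2.INTER_CUBIC)
B=cv2.resize(b["I"][100:200,140:260],None,fx=4,fy=4,interpolation=cv2.INTER_CUBIC)
cv2.imwrite("pics/crop.png",cv2.cvtColor(np.vstack([A,B])[:, :],cv2.COLOR_RGB2BGR)[:800])
cv2.imwrite("pics/crop.png",cv2.cvtColor(np.hstack([A[:, :400],B[:,:400]]),cv2.COLOR_RGB2BGR))
E
```

```text
(no output)
```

View pics/crop.png

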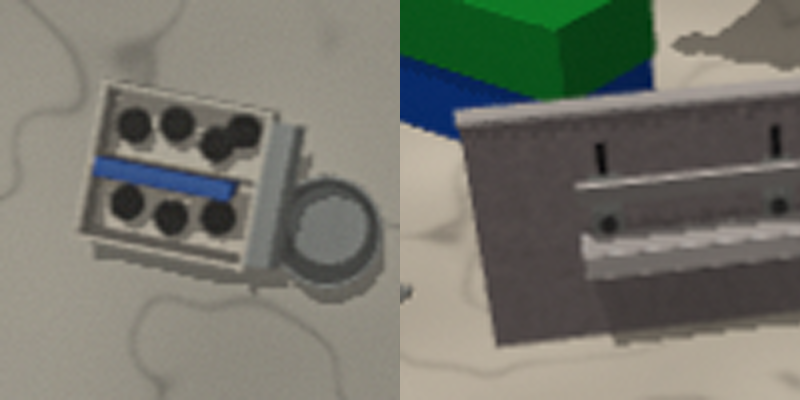

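```bash
cat >> h.py <<'E'
from scipy.spatial.transform import Rotation as R
def go(pos,rot,s=None):
    s=s or r.get_state();A=np.array(s["ee_rot"])
    return (A.T@(np.array(pos)-s["eef_pos"])*1000).round(1),np.degrees(R.from_matrix(A.T@rot).as_rotvec()).round(2)
def toolrot(yaw,tilt=0): # yaw of bin +x deg; tilt rad front up
    c,s=np.cos(np.radians(yaw)),np.sin(np.radians(yaw))
    return np.array([[c,0,-s],[s,0,c],[0,-1,0.]])@R.from_rotvec([0,0,tilt]).as_matrix()
def rd():
    s=r.get_state();print("t",round(s["t"],2),"p",np.round(s["eef_pos"],4),"F",np.round(s["contact_force"],2),"M",np.round(s["torque"],2),"gap",round(s["finger_gap"],4));return s
E
python3 - <<'E'
from h import *
rng=np.random.default_rng(0)
for n,box in(("scene",(155,270,118,190)),("top",(360,460,180,300))):
    d=np.load(f"/tmp/{n}.npz");P=d["P"];
    Q=P[box[2]:box[3],box[0]:box[1]].reshape(-1,3);Q=Q[(Q[:,2]>.02)&(Q[:,2]<.172)]
    best=0
    for _ in range(1500):
        a,b=Q[rng.choice(len(Q),2,False),:2];t=b-a
        if np.linalg.norm(t)<.1: continue
        nn=np.array([-t[1],t[0]])/np.linalg.norm(t);e=abs((Q[:,:2]-a)@nn)<.003
        if e.sum()>best: best=e.sum();E=e
    W=Q[E];c=W[:,:2].mean(0);u=np.linalg.svd(W[:,:2]-c)[2][0];u*=np.sign(u[0]);nn=np.array([-u[1],u[0]])
    along=(W[:,:2]-c)@u; mid=c+u*(along.min()+along.max())/2
    print(n,best,len(Q),"u ang",np.degrees(np.arctan2(u[1],u[0])),"mid",mid,"len",np.ptp(along))
    off=(Q[:,:2]-mid)@nn;al=(Q[:,:2]-mid)@u
    # rail profile: height vs offset
    for lo in np.arange(.008,.036,.004):
        k=(off>lo)&(off<lo+.004)&(abs(al)<.075);print(round(lo*1e3),k.sum(),np.percentile(Q[k,2],[2,25,50,75,98]).round(3) if k.any() else "")
    k=(off>.012)&(off<.04);print("rail along",np.percentile(al[k],[1,99]))
print(go([.469,.128,.17],toolrot(-101)))
E
```

```text
scene 3441 5360 u ang -36.523553447074754 mid [ 0.49523571 -0.29747487] len 0.2973488149644484
8 123 [0.082 0.085 0.112 0.116 0.12 ]
12 95 [0.083 0.085 0.119 0.122 0.126]
16 119 [0.082 0.085 0.126 0.129 0.135]
20 110 [0.082 0.085 0.131 0.134 0.136]
24 126 [0.064 0.071 0.08  0.085 0.137]
28 231 [0.065 0.071 0.075 0.081 0.086]
32 34 [0.069 0.076 0.079 0.082 0.086]
rail along [-0.07761051  0.07716807]
top 1452 2610 u ang -36.2720717167666 mid [ 0.49517985 -0.29793252] len 0.30141262772981886
8 123 [0.081 0.085 0.118 0.122 0.126]
12 166 [0.082 0.085 0.087 0.127 0.132]
16 162 [0.083 0.086 0.088 0.134 0.138]
20 166 [0.082 0.085 0.086 0.135 0.138]
24 100 [0.075 0.084 0.085 0.086 0.088]
28 125 [0.066 0.072 0.079 0.084 0.087]
32 0 
rail along [-0.07961168  0.0783806 ]
(array([-482.9,   61.4, -569.1]), array([ 5.000e-02, -5.718e+01, -4.000e-02]))
```

>>> arm_command(commands=[[[-10, -40, -20, 0, -3, 0, 85], [-40, -60, -55, 0, -7, 0, 85], [-75, -60, -95, 0, -11, 0, 85], [-110, -60, -135, 0, -15, 0, 85], [-145, -60, -175, 0, -19, 0, 85], [-180, -60, -215, 0, -23, 0, 85], [-215, -60, -255, 0, -27, 0, 85], [-250, -60, -295, 0, -31, 0, 85]]])

```text
t: 0.9
eef_pos: [0.3484, -0.2293, 0.291]
ee_rot: [[-0.602, -0.0, 0.798], [-0.798, 0.001, -0.602], [-0.001, -1.0, -0.001]]
contact_force: [1.4, -0.2, 0.2]
finger_gap: 0.0851
```

```bash
python3 - <<'E'
from h import *
s=rd();print(go([.469,.128,.17],toolrot(-101)))
E
```

```text
t 0.9 p [ 0.3484 -0.2293  0.291 ] F [ 1.4  -0.21  0.19] M [ 0.02 -0.01 -0.01] gap 0.0851
(array([-357.8,  121.4, -118.9]), array([  0.04, -26.05,  -0.05]))
```

>>> arm_command(commands=[[[-45, 0, -15, 0, -4, 0, 85], [-90, 0, -30, 0, -8, 0, 85], [-135, 20, -45, 0, -12, 0, 85], [-180, 40, -60, 0, -16, 0, 85], [-225, 65, -75, 0, -20, 0, 85], [-270, 85, -90, 0, -23, 0, 85], [-315, 105, -105, 0, -26, 0, 85], [-358, 121, -119, 0, -26, 0, 85]]])

```text
t: 1.7
eef_pos: [0.4666, 0.1236, 0.1718]
ee_rot: [[-0.189, -0.001, 0.982], [-0.982, 0.001, -0.189], [-0.001, -1.0, -0.001]]
contact_force: [0.4, -0.9, 0.8]
finger_gap: 0.085
```

```bash
python3 - <<'E'
from h import *
s=rd();print(go([.469,.128,.095],toolrot(-101)))
f=r.grab_frame("scene");save("pre.png",f)
I=f["pixels"][120:280,260:420];cv2.imwrite("pics/pre.png",cv2.cvtColor(cv2.resize(I,None,fx=3.5,fy=3.5,interpolation=2),4))
E
```

```text
t 1.7 p [0.4666 0.1236 0.1718] F [ 0.4  -0.91  0.83] M [-0.04 -0.04 -0.03] gap 0.085
(array([-4.7, 76.9,  1.6]), array([ 0.06,  0.08, -0.05]))
```

View pics/pre.png

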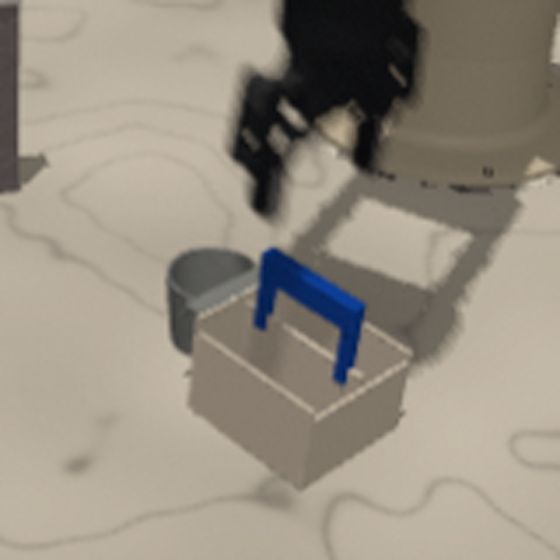

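The gripper straddles the blue handle from above. In the crop the cup stands right behind the strip at (210,290) and nothing is in the way of going down.

>>> arm_command(commands=[[[-2, 20, 1, 0, 0, 0, 85], [-4, 45, 1, 0, 0, 0, 85], [-5, 65, 2, 0, 0, 0, 85], [-5, 76, 2, 0, 0, 0, 85], [-5, 76, 2, 0, 0, 0, 85], [-5, 76, 2, 0, 0, 0, 60], [-5, 76, 2, 0, 0, 0, 40], [-5, 76, 2, 0, 0, 0, 24]]], force=40)

```text
t: 2.55
eef_pos: [0.4712, 0.1335, 0.0947]
ee_rot: [[-0.19, -0.0, 0.982], [-0.982, 0.003, -0.19], [-0.003, -1.0, -0.001]]
contact_force: [0.7, -0.2, -1.4]
finger_gap: 0.0434
```

>>> arm_command(commands=[[[0, 0, 0, 0, 0, 0, 18], [0, 0, 0, 0, 0, 0, 14], [0, 0, 0, 0, 0, 0, 10], [0, 0, 0, 0, 0, 0, 5], [0, 0, 0, 0, 0, 0, 5], [0, 0, 0, 0, 0, 0, 5]]], force=60)

```text
t: 3.15
eef_pos: [0.4712, 0.1335, 0.0946]
ee_rot: [[-0.19, -0.0, 0.982], [-0.982, 0.003, -0.19], [-0.003, -1.0, -0.001]]
contact_force: [-0.2, 0.7, -1.9]
finger_gap: 0.0108
```

```bash
python3 - <<'E'
from h import *
s=rd();print(s["ee_rot"])
E
```

```text
t 3.15 p [0.4712 0.1335 0.0946] F [-0.23  0.74 -1.89] M [ 0.09  0.12 -0.04] gap 0.0108
[[-1.89598927e-01 -1.42244870e-04  9.81861613e-01]
 [-9.81857290e-01  2.99838532e-03 -1.89597658e-01]
 [-2.91703015e-03 -9.99995495e-01 -7.08154800e-04]]
```

>>> arm_command(commands=[[[0, 0, 0, 0, 0, 0, 5], [0, -8, 0, 0, 0, 0, 5], [0, -25, 0, 0, 0, 0, 5], [0, -50, 0, 0, 0, 0, 5], [0, -80, 0, 0, 0, 0, 5], [0, -110, 0, 0, 0, 0, 5], [0, -130, 0, 0, 0, 0, 5], [0, -130, 0, 0, 0, 0, 5]]], force=100)

```text
t: 3.95
eef_pos: [0.4725, 0.1333, 0.2275]
ee_rot: [[-0.19, 0.005, 0.982], [-0.982, 0.004, -0.19], [-0.005, -1.0, 0.004]]
contact_force: [-0.6, -0.3, -3.4]
finger_gap: 0.0107
```

```bash
python3 - <<'E'
from h import *
s=rd();N=np.array([.593,.805,0]);B=np.array([.4952,-.2977,0])
f=r.grab_frame("scene");P=cloud(f);np.savez("/tmp/lift.npz",P=P,I=f["pixels"],z=f["z_map"])
I=f["pixels"].astype(int);m=(I[...,2]>I[...,0]+60)&(I[...,2]>I[...,1]+40)&(P[...,1]>-.1)&(P[...,2]>.18)
Q=P[m];print(len(Q),Q.mean(0),cv2.minAreaRect((Q[:,:2]*1000).astype(np.float32)))
print("to 150 out",go(B+N*.15+np.array([0,0,.225]),toolrot(-126.4)))
E
```

```text
t 3.95 p [0.4725 0.1333 0.2275] F [-0.56 -0.32 -3.43] M [0.01 0.01 0.01] gap 0.0107
328 [0.48185178 0.13883869 0.23873841] ((815.6144409179688, 318.07666015625), (833.4730224609375, 68.319580078125), 29.025218963623047)
to 150 out (array([283.2,   0. , 169.2]), array([-0.05, 25.48, -0.23]))
```

>>> arm_command(commands=[[[15, 0, 9, 0, 2, 0, 5], [50, 0, 30, 0, 5, 0, 5], [95, 0, 56, 0, 9, 0, 5], [145, 0, 86, 0, 13, 0, 5], [195, 0, 116, 0, 17.5, 0, 5], [240, 0, 144, 0, 21.5, 0, 5], [270, 0, 162, 0, 24.5, 0, 5], [283, 0, 169, 0, 25.5, 0, 5]]])

```text
t: 4.8
eef_pos: [0.5845, -0.1807, 0.2232]
ee_rot: [[-0.597, 0.001, 0.802], [-0.802, 0.003, -0.597], [-0.003, -1.0, -0.001]]
contact_force: [0.3, 0.4, -2.1]
finger_gap: 0.0104
```

>>> arm_command(commands=[[[0, 0, 0, 0, 0, 2, 5], [0, 0, 0, 0, 0, 5, 5], [0, 0, 0, 0, 0, 8, 5], [0, 0, 0, 0, 0, 11, 5], [0, 0, 0, 0, 0, 13.5, 5], [0, 0, 0, 0, 0, 14.3, 5], [0, 0, 0, 0, 0, 14.3, 5], [0, 0, 0, 0, 0, 14.3, 5]]])

```text
t: 5.6
eef_pos: [0.5843, -0.1806, 0.2227]
ee_rot: [[-0.579, 0.148, 0.802], [-0.776, 0.201, -0.597], [-0.249, -0.969, -0.002]]
contact_force: [0.1, 0.3, -3.4]
finger_gap: 0.0101
```

```bash
python3 - <<'E'
from h import *
s=rd();print(np.round(s["ee_rot"],3).tolist())
for n in("scene","top"):
    f=r.grab_frame(n);P=cloud(f);np.savez(f"/tmp/tilt_{n}.npz",P=P,I=f["pixels"],z=f["z_map"])
    if n=="scene": I=f["pixels"][60:220,130:330]
    else: J=f["pixels"][140:300,270:470]
cv2.imwrite("pics/tilt.png",cv2.cvtColor(cv2.resize(np.hstack([I,J]),None,fx=2,fy=2,interpolation=2),4))
E
```

```text
t 5.6 p [ 0.5843 -0.1806  0.2227] F [ 0.11  0.3  -3.36] M [-0.23  0.12 -0.  ] gap 0.0101
[[-0.579, 0.148, 0.802], [-0.776, 0.201, -0.597], [-0.249, -0.969, -0.002]]
```

View pics/tilt.png

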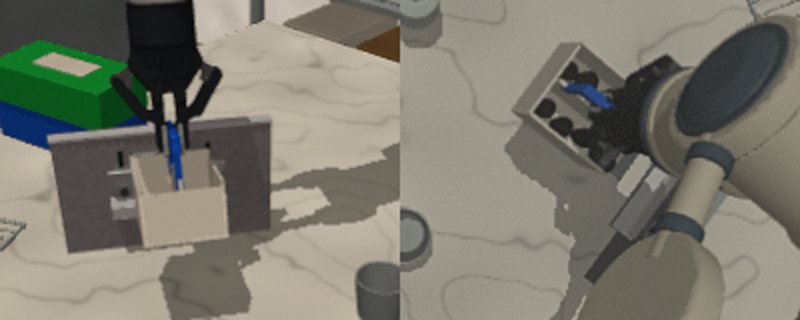

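The picture shows the bin held by its handle, front tipped up, in front of the rail. In the left half the bin front is at (180,215) and the free left end of the cleat at (122,175). Next I'll fit the bin's pose in the hand.

```bash
cat >> h.py <<'E'
from scipy.optimize import least_squares
BOX=[(-55,-53,-50,50,0,62),(-55,55,-50,-48,0,70),(-55,55,48,50,0,70),(53,55,-50,50,0,82),(-55,55,-50,50,0,3),(-42,42,-6,6,103,125),(-42,-37,-6,6,62,103),(55,70,-45,45,79,82)]
BOX=np.array(BOX)/1000.
def sdf(q):
    c=(BOX[:,::2]+BOX[:,1::2])/2;h=(BOX[:,1::2]-BOX[:,::2])/2
    d=abs(q[:,None]-c)-h
    return abs(np.linalg.norm(np.maximum(d,0),axis=2)+np.minimum(d.max(2),0)).min(1)
def fitbin(P,I,z,o0,R0):
    I=I.astype(int);q=(P-o0)@R0
    m=(z>0)&(q[...,0]>-.075)&(q[...,0]<.07)&(abs(q[...,1])<.065)&(q[...,2]>-.015)&(q[...,2]<.14)&(I.max(2)>85)&(P[...,2]>.01)
    Q=P[m]
    def f(x): return sdf((Q-o0-x[:3])@R.from_rotvec(x[3:]).as_matrix()@R0) if 0 else sdf((Q-o0-x[:3])@(R.from_rotvec(x[3:]).as_matrix()@R0))
    s=least_squares(f,np.zeros(6),loss="soft_l1",f_scale=.002,x_scale=[.005]*3+[.05]*3,diff_step=1e-4)
    s=least_squares(f,s.x+1e-6,loss="cauchy",f_scale=.0015,x_scale=[.005]*3+[.05]*3,diff_step=1e-3)
    return o0+s.x[:3],R.from_rotvec(s.x[3:]).as_matrix()@R0,len(Q),np.median(f(s.x))
def binaxes(T): return np.stack([T[:,0],T[:,2],-T[:,1]],1)
E
python3 - <<'E'
from h import *
s=r.get_state();T=np.array(s["ee_rot"]);p=np.array(s["eef_pos"])
o0=p+T@[.0058,.0946,0];R0=binaxes(T)
for n in("scene","top"):
    d=np.load(f"/tmp/tilt_{n}.npz")
    o,Rb,k,e=fitbin(d["P"],d["I"],d["z"],o0,R0)
    print(n,k,round(e*1e3,2),"origin in tool mm",(T.T@(o-p)*1000).round(1),"rot rel (bin axes,deg)",np.degrees(R.from_matrix(R0.T@Rb).as_rotvec()).round(2))
E
```

```text
scene 2084 0.67 origin in tool mm [ 6.2 95.9 -0. ] rot rel (bin axes,deg) [-0.36 -0.4   0.15]
top 1352 0.48 origin in tool mm [ 6.7 94.1 -1.6] rot rel (bin axes,deg) [-0.9  -0.12  0.16]
```

```bash
cat >> h.py <<'E'
G=np.array([.0063,.0948,-.0005])
WY=-126.4;BO=np.array([.4952,-.2977,0])
def tgt(E,th,sh,h,G=G,yb=0.):
    c,s=np.cos(th),np.sin(th);x,z=-.065,-.079
    o=np.array([-.020+c*x+s*z+sh,yb,E-s*x+c*z+h])
    T=toolrot(WY,th);W=R.from_euler("z",WY,degrees=True).as_matrix()
    return BO+W@o-T@G,T
def where(E,s=None):
    s=s or rd();T=np.array(s["ee_rot"]);W=R.from_euler("z",WY,degrees=True).as_matrix()
    o=W.T@(np.array(s["eef_pos"])+T@G-BO);Rb=W.T@binaxes(T);e=R.from_matrix(Rb).as_euler("zyx")
    th=e[1];c,sn=np.cos(th),np.sin(th);o0=np.array([-.020+c*-.065+sn*-.079,0,E+sn*.065+c*-.079])
    print("board: yaw,tilt,roll rad",e.round(4)," shift,y,h mm",((o-o0)*1000).round(1),"Fboard",(W.T@np.array(s["contact_force"])).round(2))
E
python3 - <<'E'
from h import *
s=rd();where(.1365,s);print(go(*tgt(.1365,.25,.005,.03),s))
E
```

```text
t 5.7 p [ 0.5846 -0.1804  0.2231] F [-0.31  0.1  -3.51] M [-0.28  0.15  0.04] gap 0.0104
board: yaw,tilt,roll rad [-4.60e-03  2.52e-01  2.00e-04]  shift,y,h mm [-62.3   1.8  53.5] Fboard [ 0.1  -0.3  -3.51]
(array([71. ,  6.1, -1.5]), array([-0.01, -0.26, -0.12]))
```

>>> arm_command(commands=[[[6, 0, 0, 0, 0, 0, 5], [18, 1, 0, 0, 0, 0, 5], [32, 2, -1, 0, -0.2, 0, 5], [46, 3, -1, 0, -0.2, 0, 5], [58, 5, -1, 0, -0.2, 0, 5], [66, 6, -1.5, 0, -0.2, -0.1, 5], [71, 6, -1.5, 0, -0.2, -0.1, 5], [71, 6, -1.5, 0, -0.2, -0.1, 5]]])

```text
t: 6.5
eef_pos: [0.5429, -0.234, 0.1994]
ee_rot: [[-0.576, 0.147, 0.804], [-0.779, 0.199, -0.595], [-0.248, -0.969, -0.0]]
contact_force: [-0.2, 0.4, -3.3]
finger_gap: 0.0107
```

```bash
python3 - <<'E'
from h import *
s=rd();where(.1365,s);print(go(*tgt(.1365,.25,.0055,.005),s))
s=rd()
E
```

```text
t 6.5 p [ 0.5429 -0.234   0.1994] F [-0.2   0.42 -3.35] M [-0.24  0.17  0.02] gap 0.0107
board: yaw,tilt,roll rad [-1.900e-03  2.502e-01  1.000e-04]  shift,y,h mm [ 5.6  0.  29.9] Fboard [-0.22 -0.41 -3.35]
(array([ 6.1, 24.2, -0. ]), array([-0.01, -0.11, -0.01]))
t 6.5 p [ 0.5429 -0.234   0.1994] F [-0.2   0.42 -3.35] M [-0.24  0.17  0.02] gap 0.0107
```

>>> arm_command(commands=[[[0.7, 3, 0, 0, 0, 0, 5], [1.7, 6.8, 0, 0, 0, 0, 5], [2.7, 10.6, 0, 0, 0, 0, 5], [3.5, 13.5, 0, 0, 0, 0, 5], [4.2, 16.5, 0, 0, 0, 0, 5], [4.7, 18.4, 0, 0, 0, 0, 5], [4.7, 18.4, 0, 0, 0, 0, 5]]])

```text
t: 7.2
eef_pos: [0.5428, -0.2338, 0.1801]
ee_rot: [[-0.576, 0.147, 0.804], [-0.779, 0.2, -0.595], [-0.248, -0.969, -0.001]]
contact_force: [-0.3, -0.8, -2.7]
finger_gap: 0.0102
```

```bash
python3 - <<'E'
from h import *
s=rd();where(.1365,s)
for n in("scene",):
    f=r.grab_frame(n);J=f["pixels"][80:210,140:280]
cv2.imwrite("pics/in.png",cv2.cvtColor(cv2.resize(J,None,fx=4,fy=4,interpolation=2),4))
E
```

```text
t 7.2 p [ 0.5428 -0.2338  0.1801] F [-0.28 -0.83 -2.66] M [-0.23  0.18 -0.  ] gap 0.0102
board: yaw,tilt,roll rad [-0.0019  0.2503 -0.0004]  shift,y,h mm [ 5.5 -0.1 10.6] Fboard [ 0.83  0.27 -2.66]
```

View pics/in.png

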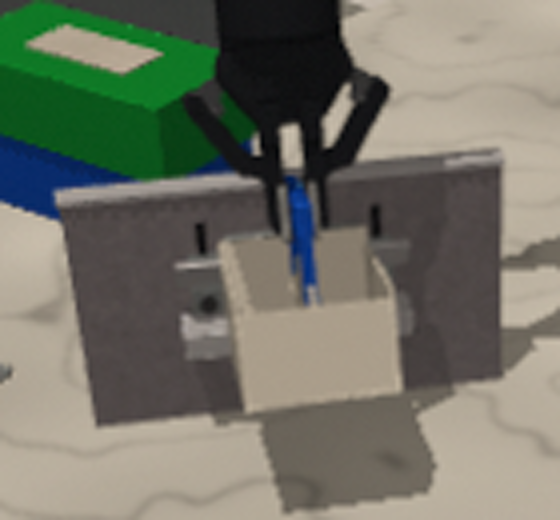

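The picture shows the tipped bin centred on the rail, with the cleat showing on both sides at (195,265) and (395,245). No contact yet, so I lower slowly and feel for the cleat.

>>> arm_command(commands=[[[0.4, 1.5, 0, 0, 0, 0, 5], [0.7, 2.9, 0, 0, 0, 0, 5], [1, 3.9, 0, 0, 0, 0, 5], [1.2, 4.8, 0, 0, 0, 0, 5], [1.4, 5.6, 0, 0, 0, 0, 5], [1.6, 6.3, 0, 0, 0, 0, 5]]])

```text
t: 7.85
eef_pos: [0.5429, -0.2339, 0.1738]
ee_rot: [[-0.576, 0.147, 0.804], [-0.779, 0.199, -0.595], [-0.248, -0.969, -0.001]]
contact_force: [0.6, -0.1, -3.3]
finger_gap: 0.0107
```

```bash
python3 - <<'E'
from h import *
s=rd();where(.1365,s)
E
```

```text
t 7.85 p [ 0.5429 -0.2339  0.1738] F [ 0.59 -0.12 -3.25] M [-0.23  0.15  0.04] gap 0.0107
board: yaw,tilt,roll rad [-1.900e-03  2.503e-01 -1.000e-04]  shift,y,h mm [ 5.5 -0.   4.3] Fboard [-0.25  0.54 -3.25]
```

>>> arm_command(commands=[[[0.2, 0.8, 0, 0, 0, 0, 5], [0.4, 1.5, 0, 0, 0, 0, 5], [0.5, 2, 0, 0, 0, 0, 5], [0.6, 2.4, 0, 0, 0, 0, 5], [0.6, 2.4, 0, 0, 0, 0, 5]]])

```text
t: 8.35
eef_pos: [0.5429, -0.2339, 0.1712]
ee_rot: [[-0.576, 0.147, 0.804], [-0.779, 0.199, -0.595], [-0.248, -0.969, -0.001]]
contact_force: [0.4, 0.0, -3.2]
finger_gap: 0.0107
```

>>> arm_command(commands=[[[0.1, 0.4, 0, 0, 0, 0, 5], [0.2, 0.8, 0, 0, 0, 0, 5], [0.3, 1.2, 0, 0, 0, 0, 5], [0.3, 1.2, 0, 0, 0, 0, 5]]])

```text
t: 8.75
eef_pos: [0.5428, -0.2339, 0.1699]
ee_rot: [[-0.577, 0.147, 0.804], [-0.779, 0.199, -0.595], [-0.248, -0.969, -0.001]]
contact_force: [-0.6, -0.1, -2.6]
finger_gap: 0.0104
```

```bash
python3 - <<'E'
from h import *
s=rd();where(.1365,s)
E
```

```text
t 8.75 p [ 0.5428 -0.2339  0.1699] F [-0.58 -0.12 -2.64] M [-0.21  0.13 -0.05] gap 0.0104
board: yaw,tilt,roll rad [-1.900e-03  2.502e-01 -2.000e-04]  shift,y,h mm [ 5.5 -0.1  0.4] Fboard [ 0.44 -0.4  -2.64]
```

>>> arm_command(commands=[[[0.1, 0.4, 0, 0, 0, 0, 5], [0.2, 0.8, 0, 0, 0, 0, 5], [0.2, 0.8, 0, 0, 0, 0, 5]]])

```text
t: 9.05
eef_pos: [0.5428, -0.2338, 0.169]
ee_rot: [[-0.576, 0.147, 0.804], [-0.779, 0.2, -0.595], [-0.248, -0.969, -0.001]]
contact_force: [-0.3, -0.1, -3.2]
finger_gap: 0.0102
```

>>> arm_command(commands=[[[0.1, 0.4, 0, 0, 0, 0, 5], [0.2, 0.8, 0, 0, 0, 0, 5], [0.2, 0.8, 0, 0, 0, 0, 5]]])

```text
t: 9.35
eef_pos: [0.5428, -0.2339, 0.1682]
ee_rot: [[-0.577, 0.147, 0.804], [-0.779, 0.2, -0.595], [-0.248, -0.969, -0.001]]
contact_force: [0.4, 0.2, -2.0]
finger_gap: 0.0108
```

```bash
python3 - <<'E'
from h import *
s=rd();where(.1365,s)
E
```

```text
t 9.35 p [ 0.5428 -0.2339  0.1682] F [ 0.4   0.2  -1.98] M [-0.19  0.15  0.05] gap 0.0108
board: yaw,tilt,roll rad [-0.0019  0.2503 -0.0003]  shift,y,h mm [ 5.5 -0.1 -1.3] Fboard [-0.4   0.2  -1.98]
```

>>> arm_command(commands=[[[0.1, 0.3, 0, 0, 0, 0, 5], [0.1, 0.6, 0, 0, 0, 0, 5], [0.1, 0.6, 0, 0, 0, 0, 5]]])

```text
t: 9.65
eef_pos: [0.5429, -0.2338, 0.1677]
ee_rot: [[-0.576, 0.147, 0.804], [-0.779, 0.199, -0.595], [-0.248, -0.969, -0.0]]
contact_force: [-0.5, 0.7, 1.0]
finger_gap: 0.0107
```

```bash
python3 - <<'E'
from h import *
s=rd();where(.1365,s)
E
```

```text
t 9.65 p [ 0.5429 -0.2338  0.1677] F [-0.49  0.69  0.98] M [-0.07  0.27  0.01] gap 0.0107
board: yaw,tilt,roll rad [-0.0019  0.2503 -0.    ]  shift,y,h mm [ 5.4  0.  -1.7] Fboard [-0.27 -0.8   0.98]
```

The cleat took the bin's weight: Fz went from about -3.3 to +1.0 N, and the edge is at about 0.135 m, as vision suggested. Next I'll swing the front down about that edge.

```bash
cat >> h.py <<'E'
def rows(E,ths,sh0=.0055,h=0.,s=None,off=0.):
    s=s or rd()
    for th in ths:
        a,b=go(*tgt(E,th,sh0*max(th,0)/.25+off,h),s);print(round(th,3),a.tolist(),b.tolist())
E
python3 - <<'E'
from h import *
s=rd();where(.135,s);rows(.135,[.235,.22,.20,.18,.16,.14,.12,.10],s=s)
E
```

```text
t 9.65 p [ 0.5429 -0.2338  0.1677] F [-0.49  0.69  0.98] M [-0.07  0.27  0.01] gap 0.0107
board: yaw,tilt,roll rad [-0.0019  0.2503 -0.    ]  shift,y,h mm [ 5.4  0.  -0.2] Fboard [-0.27 -0.8   0.98]
0.235 [-0.5, 0.9, -0.0] [0.0, -0.11, -0.88]
0.22 [-1.1, 2.1, -0.0] [0.0, -0.11, -1.74]
0.2 [-1.7, 3.6, -0.0] [0.0, -0.11, -2.88]
0.18 [-2.4, 5.2, -0.0] [0.0, -0.11, -4.03]
0.16 [-3.0, 6.7, -0.0] [0.01, -0.11, -5.18]
0.14 [-3.6, 8.3, -0.0] [0.01, -0.11, -6.32]
0.12 [-4.2, 9.9, -0.0] [0.01, -0.11, -7.47]
0.1 [-4.7, 11.4, -0.0] [0.01, -0.11, -8.61]
```

>>> arm_command(commands=[[[-0.5, 1, 0, 0, -0.1, -0.9, 5], [-1.1, 2.1, 0, 0, -0.1, -1.7, 5], [-1.7, 3.6, 0, 0, -0.1, -2.9, 5], [-2.1, 4.4, 0, 0, -0.1, -3.5, 5], [-2.4, 5.2, 0, 0, -0.1, -4, 5], [-2.4, 5.2, 0, 0, -0.1, -4, 5]]])

```text
t: 10.25
eef_pos: [0.5453, -0.2308, 0.1634]
ee_rot: [[-0.583, 0.106, 0.805], [-0.792, 0.144, -0.593], [-0.179, -0.984, 0.0]]
contact_force: [-1.3, -2.7, 3.0]
finger_gap: 0.0106
```

```bash
python3 - <<'E'
from h import *
s=rd();where(.135,s);rows(.135,[.16,.14,.12,.10,.08,.06],s=s)
E
```

```text
t 10.25 p [ 0.5453 -0.2308  0.1634] F [-1.26 -2.68  2.98] M [-0.85  0.5  -0.01] gap 0.0106
board: yaw,tilt,roll rad [4.000e-04 1.799e-01 1.000e-04]  shift,y,h mm [3.7 0.1 0.1] Fboard [2.91 0.58 2.98]
0.16 [-0.5, 1.5, -0.1] [-0.01, 0.02, -1.14]
0.14 [-1.2, 3.0, -0.1] [-0.01, 0.02, -2.29]
0.12 [-1.9, 4.5, -0.1] [-0.01, 0.02, -3.43]
0.1 [-2.5, 6.1, -0.1] [-0.01, 0.02, -4.58]
0.08 [-3.1, 7.6, -0.1] [-0.01, 0.02, -5.73]
0.06 [-3.7, 9.1, -0.1] [-0.01, 0.02, -6.87]
```

>>> arm_command(commands=[[[0.3, 0.8, 0, 0, 0, -0.6, 5], [0.2, 1.4, 0, 0, 0, -1.1, 5], [-0.2, 2.1, 0, 0, 0, -1.7, 5], [-0.5, 2.9, 0, 0, 0, -2.3, 5], [-0.9, 3.6, 0, 0, 0, -2.9, 5], [-1.2, 4.4, 0, 0, 0, -3.4, 5], [-1.2, 4.4, 0, 0, 0, -3.4, 5]]])

```text
t: 10.95
eef_pos: [0.5464, -0.2293, 0.1592]
ee_rot: [[-0.589, 0.071, 0.805], [-0.8, 0.096, -0.593], [-0.119, -0.993, 0.0]]
contact_force: [-4.3, -4.4, 5.2]
finger_gap: 0.0102
```

```bash
python3 - <<'E'
from h import *
s=rd();where(.135,s);rows(.135,[.10,.08,.06,.04],s=s,off=.0008)
d=r.grab_frame("scene");T=np.array(s["ee_rot"]);p=np.array(s["eef_pos"]);R0=binaxes(T);o0=p+T@G
o,Rb,k,e=fitbin(cloud(d),d["pixels"],d["z_map"],o0,R0)
print(k,round(e*1e3,2),"origin in tool mm",(T.T@(o-p)*1000).round(1),"rot rel",np.degrees(R.from_matrix(R0.T@Rb).as_rotvec()).round(2))
E
```

```text
t 10.95 p [ 0.5464 -0.2293  0.1592] F [-4.28 -4.41  5.2 ] M [-1.24  0.84 -0.09] gap 0.0102
board: yaw,tilt,roll rad [0.0008 0.1196 0.0003]  shift,y,h mm [ 3.5  0.2 -0. ] Fboard [ 6.09 -0.83  5.2 ]
0.1 [-0.8, 1.4, -0.1] [-0.01, 0.05, -1.12]
0.08 [-1.5, 2.9, -0.1] [-0.02, 0.05, -2.27]
0.06 [-2.1, 4.4, -0.1] [-0.02, 0.05, -3.41]
0.04 [-2.8, 5.9, -0.1] [-0.02, 0.05, -4.56]
1862 0.76 origin in tool mm [ 7.3 94.5  1.2] rot rel [ 0.49 -1.65  0.22]
```

>>> arm_command(commands=[[[0.5, 0, 0, 0, 0, 0, 5], [1, -0.1, 0, 0, 0, 0, 5], [1, -0.1, 0, 0, 0, 0, 5], [1, -0.1, 0, 0, 0, 0, 5]]])

```text
t: 11.4
eef_pos: [0.5462, -0.2297, 0.1595]
ee_rot: [[-0.589, 0.072, 0.805], [-0.799, 0.097, -0.593], [-0.121, -0.993, 0.001]]
contact_force: [-0.9, 3.6, 7.2]
finger_gap: 0.0105
```

```bash
python3 - <<'E'
from h import *
s=rd();where(.135,s)
E
```

```text
t 11.4 p [ 0.5462 -0.2297  0.1595] F [-0.87  3.56  7.22] M [ 0.14  0.06 -0.06] gap 0.0105
board: yaw,tilt,roll rad [0.0006 0.121  0.0005]  shift,y,h mm [3.8 0.2 0.2] Fboard [-2.35 -2.81  7.22]
```

>>> arm_command(commands=[[[0, -0.4, 0, 0, 0, 0, 5], [0, -0.5, 0, 0, 0, 0, 5], [0, -0.5, 0, 0, 0, 0, 5]]])

```text
t: 11.7
eef_pos: [0.5462, -0.2296, 0.1598]
ee_rot: [[-0.589, 0.072, 0.805], [-0.799, 0.097, -0.593], [-0.121, -0.993, 0.0]]
contact_force: [-0.4, 0.5, 1.6]
finger_gap: 0.0106
```

```bash
python3 - <<'E'
from h import *
s=rd();where(.135,s);rows(.1352,[.10,.08,.06,.04],s=s,off=.0012)
d=r.grab_frame("scene");T=np.array(s["ee_rot"]);p=np.array(s["eef_pos"]);R0=binaxes(T);o0=p+T@G
o,Rb,k,e=fitbin(cloud(d),d["pixels"],d["z_map"],o0,R0)
print(k,round(e*1e3,2),"origin in tool mm",(T.T@(o-p)*1000).round(1),"rot rel",np.degrees(R.from_matrix(R0.T@Rb).as_rotvec()).round(2))
W=R.from_euler("z",WY,degrees=True).as_matrix();print("bin board",(W.T@(o-BO)*1000).round(1),R.from_matrix(W.T@Rb).as_euler("zyx").round(3))
E
```

```text
t 11.7 p [ 0.5462 -0.2296  0.1598] F [-0.36  0.51  1.58] M [-0.32  0.16  0.01] gap 0.0106
board: yaw,tilt,roll rad [0.0006 0.1212 0.0003]  shift,y,h mm [3.8 0.1 0.5] Fboard [-0.2  -0.6   1.58]
0.1 [-0.7, 1.9, -0.1] [-0.02, 0.04, -1.21]
0.08 [-1.4, 3.4, -0.1] [-0.02, 0.04, -2.36]
0.06 [-2.1, 4.9, -0.1] [-0.02, 0.04, -3.51]
0.04 [-2.7, 6.4, -0.1] [-0.02, 0.04, -4.65]
1865 0.77 origin in tool mm [ 6.2 95.3  0.7] rot rel [-0.11 -0.61 -0.1 ]
bin board [-90.5   1.3  64.5] [-0.001  0.11  -0.002]
```

>>> arm_command(commands=[[[-0.2, 0.5, 0, 0, 0, -0.5, 5], [-0.5, 1.2, 0, 0, 0, -1.1, 5], [-0.9, 2, 0, 0, 0, -1.7, 5], [-1.2, 2.8, 0, 0, 0, -2.3, 5], [-1.2, 2.8, 0, 0, 0, -2.3, 5]]])

```text
t: 12.25
eef_pos: [0.5471, -0.2282, 0.1571]
ee_rot: [[-0.591, 0.048, 0.806], [-0.803, 0.064, -0.592], [-0.08, -0.997, 0.0]]
contact_force: [-1.8, -2.4, 0.7]
finger_gap: 0.0106
```

```bash
python3 - <<'E'
from h import *
s=rd();where(.1355,s);rows(.1355,[.06,.04,.02,0],s=s,off=.0012)
E
```

```text
t 12.25 p [ 0.5471 -0.2282  0.1571] F [-1.79 -2.43  0.72] M [-0.74  0.39 -0.01] gap 0.0106
board: yaw,tilt,roll rad [0.0012 0.0802 0.0001]  shift,y,h mm [3.  0.1 0.1] Fboard [3.02 0.   0.72]
0.06 [-0.8, 1.6, -0.1] [-0.01, 0.07, -1.16]
0.04 [-1.5, 3.1, -0.1] [-0.01, 0.07, -2.3]
0.02 [-2.2, 4.6, -0.1] [-0.01, 0.07, -3.45]
0 [-2.8, 6.0, -0.1] [-0.01, 0.07, -4.6]
```

>>> arm_command(commands=[[[0.1, 0.7, 0, 0, 0, -0.6, 5], [-0.2, 1.5, 0, 0, 0, -1.2, 5], [-0.6, 2.3, 0, 0, 0, -1.8, 5], [-1, 3.1, 0, 0, 0, -2.3, 5], [-1, 3.1, 0, 0, 0, -2.3, 5]]])

```text
t: 12.75
eef_pos: [0.5486, -0.2268, 0.1545]
ee_rot: [[-0.592, 0.025, 0.806], [-0.805, 0.032, -0.592], [-0.04, -0.999, 0.001]]
contact_force: [0.8, 2.3, 8.2]
finger_gap: 0.0105
```

```bash
python3 - <<'E'
from h import *
s=rd();where(.1355,s);rows(.1355,[.03,.02,.01,0],s=s,off=.0012)
d=r.grab_frame("scene");T=np.array(s["ee_rot"]);p=np.array(s["eef_pos"]);R0=binaxes(T);o0=p+T@G
o,Rb,k,e=fitbin(cloud(d),d["pixels"],d["z_map"],o0,R0)
print(k,round(e*1e3,2),"origin in tool mm",(T.T@(o-p)*1000).round(1),"rot rel",np.degrees(R.from_matrix(R0.T@Rb).as_rotvec()).round(2))
W=R.from_euler("z",WY,degrees=True).as_matrix();print("bin board",(W.T@(o-BO)*1000).round(1),R.from_matrix(W.T@Rb).as_euler("zyx").round(3))
E
```

```text
t 12.75 p [ 0.5486 -0.2268  0.1545] F [0.81 2.34 8.19] M [ 0.13 -0.03 -0.21] gap 0.0105
board: yaw,tilt,roll rad [0.0013 0.0401 0.0011]  shift,y,h mm [1.9 0.5 0.3] Fboard [-2.36 -0.74  8.19]
0.03 [-0.1, 1.0, -0.4] [-0.07, 0.08, -0.58]
0.02 [-0.5, 1.8, -0.4] [-0.07, 0.08, -1.15]
0.01 [-0.9, 2.5, -0.4] [-0.07, 0.08, -1.72]
0 [-1.2, 3.2, -0.4] [-0.07, 0.08, -2.3]
1827 0.76 origin in tool mm [ 5.9 94.7  1.8] rot rel [ 1.   -0.6  -0.21]
bin board [-86.6   2.8  59.6] [-0.003  0.03   0.019]
```

>>> arm_command(commands=[[[0, -0.4, 0, 0, 0, 0, 5], [0, -0.6, 0, 0, 0, 0, 5], [0, -0.6, 0, 0, 0, 0, 5]]])

```text
t: 13.1
eef_pos: [0.5485, -0.2266, 0.1549]
ee_rot: [[-0.592, 0.024, 0.806], [-0.805, 0.032, -0.592], [-0.04, -0.999, 0.001]]
contact_force: [0.2, 1.1, -0.9]
finger_gap: 0.0104
```

```bash
python3 - <<'E'
from h import *
s=rd();where(.1355,s)
d=r.grab_frame("scene");T=np.array(s["ee_rot"]);p=np.array(s["eef_pos"]);R0=binaxes(T);o0=p+T@G
o,Rb,k,e=fitbin(cloud(d),d["pixels"],d["z_map"],o0,R0)
print(k,round(e*1e3,2),"origin in tool mm",(T.T@(o-p)*1000).round(1),"rot rel",np.degrees(R.from_matrix(R0.T@Rb).as_rotvec()).round(2))
W=R.from_euler("z",WY,degrees=True).as_matrix();print("bin board",(W.T@(o-BO)*1000).round(1),R.from_matrix(W.T@Rb).as_euler("zyx").round(3))
rows(.1358,[.03,.02,.01,0,-.01],s=s,off=.0012)
E
```

```text
t 13.1 p [ 0.5485 -0.2266  0.1549] F [ 0.2  1.1 -0.9] M [ 0.11 -0.05  0.05] gap 0.0104
board: yaw,tilt,roll rad [0.0014 0.0403 0.0007]  shift,y,h mm [1.8 0.3 0.7] Fboard [-1.   -0.49 -0.9 ]
1827 0.76 origin in tool mm [ 5.4 95.1  1.6] rot rel [ 0.66 -0.26 -0.18]
bin board [-87.2   2.3  59.7] [-0.002  0.036  0.012]
0.03 [-0.1, 1.2, -0.2] [-0.04, 0.08, -0.59]
0.02 [-0.4, 1.9, -0.2] [-0.04, 0.08, -1.16]
0.01 [-0.8, 2.6, -0.2] [-0.04, 0.08, -1.73]
0 [-1.2, 3.3, -0.2] [-0.04, 0.08, -2.31]
-0.01 [-1.3, 4.1, -0.2] [-0.04, 0.08, -2.88]
```

>>> arm_command(commands=[[[-0.1, 0.5, 0, 0, 0, -0.5, 5], [-0.3, 1.2, 0, 0, 0, -1, 5], [-0.6, 1.8, 0, 0, 0, -1.5, 5], [-0.8, 2.4, 0, 0, 0, -1.8, 5], [-0.8, 2.4, 0, 0, 0, -1.8, 5]]])

```text
t: 13.65
eef_pos: [0.5496, -0.2256, 0.1528]
ee_rot: [[-0.592, 0.007, 0.806], [-0.806, 0.006, -0.592], [-0.009, -1.0, 0.002]]
contact_force: [3.3, 4.3, 5.1]
finger_gap: 0.0108
```

```bash
python3 - <<'E'
from h import *
s=rd();where(.1358,s)
d=r.grab_frame("scene");T=np.array(s["ee_rot"]);p=np.array(s["eef_pos"]);R0=binaxes(T);o0=p+T@G
o,Rb,k,e=fitbin(cloud(d),d["pixels"],d["z_map"],o0,R0)
print(k,round(e*1e3,2),"origin in tool mm",(T.T@(o-p)*1000).round(1),"rot rel",np.degrees(R.from_matrix(R0.T@Rb).as_rotvec()).round(2))
W=R.from_euler("z",WY,degrees=True).as_matrix();print("bin board",(W.T@(o-BO)*1000).round(1),R.from_matrix(W.T@Rb).as_euler("zyx").round(3))
rows(.1358,[.01,0,-.01],s=s,off=.0012)
E
```

```text
t 13.65 p [ 0.5496 -0.2256  0.1528] F [3.29 4.34 5.08] M [ 0.72 -0.57 -0.29] gap 0.0108
board: yaw,tilt,roll rad [0.0016 0.0089 0.0017]  shift,y,h mm [0.8 0.7 0.6] Fboard [-5.44  0.07  5.08]
1818 0.72 origin in tool mm [ 5.4 95.4  0.4] rot rel [-0.42 -0.44 -0.24]
bin board [-85.8   1.6  57.4] [-0.003  0.001 -0.006]
0.01 [0.6, 0.5, -0.5] [-0.09, 0.09, 0.06]
0 [0.3, 1.2, -0.5] [-0.09, 0.09, -0.51]
-0.01 [0.1, 1.9, -0.5] [-0.1, 0.09, -1.08]
```

>>> arm_command(commands=[[[-0.4, -0.2, 0, 0, 0, 0, 5], [-0.6, -0.3, 0, 0, 0, -0.2, 5], [-0.6, -0.3, 0, 0, 0, -0.2, 5]]])

```text
t: 14.0
eef_pos: [0.5497, -0.225, 0.1528]
ee_rot: [[-0.592, 0.004, 0.806], [-0.806, 0.003, -0.592], [-0.005, -1.0, 0.001]]
contact_force: [0.5, 0.3, -3.1]
finger_gap: 0.0106
```

```bash
python3 - <<'E'
from h import *
s=rd();where(.1358,s)
f=r.grab_frame("scene");J=f["pixels"][80:210,140:280]
cv2.imwrite("pics/home.png",cv2.cvtColor(cv2.resize(J,None,fx=4,fy=4,interpolation=2),4))
E
```

```text
t 14.0 p [ 0.5497 -0.225   0.1528] F [ 0.46  0.3  -3.13] M [ 0.15 -0.05 -0.02] gap 0.0106
board: yaw,tilt,roll rad [0.0017 0.005  0.001 ]  shift,y,h mm [0.4 0.3 0.9] Fboard [-0.52  0.19 -3.13]
```

View pics/home.png

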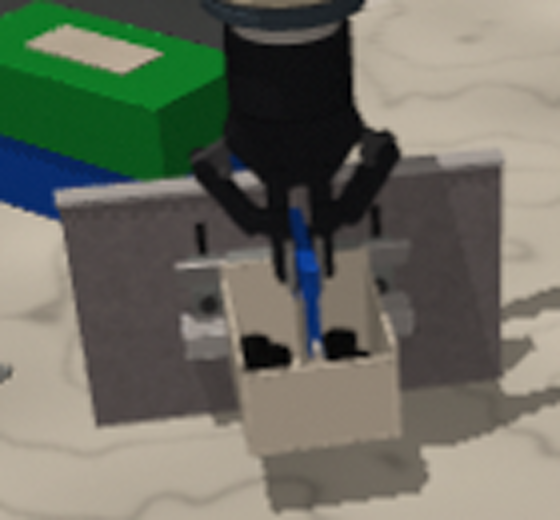

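>>> arm_command(commands=[[[0, 0.3, 0, 0, 0, 0, 5], [0, 0.5, 0, 0, 0, 0, 5], [0, 0.5, 0, 0, 0, 0, 5]]])

```text
t: 14.35
eef_pos: [0.5498, -0.225, 0.1525]
ee_rot: [[-0.592, 0.004, 0.806], [-0.806, 0.004, -0.592], [-0.005, -1.0, 0.001]]
contact_force: [1.7, 2.4, 0.6]
finger_gap: 0.0107
```

```bash
python3 - <<'E'
from h import *
s=rd();where(.1358,s)
E
```

```text
t 14.35 p [ 0.5498 -0.225   0.1525] F [1.66 2.36 0.61] M [ 0.32 -0.19 -0.13] gap 0.0107
board: yaw,tilt,roll rad [0.0017 0.0053 0.0012]  shift,y,h mm [0.3 0.5 0.5] Fboard [-2.89 -0.06  0.61]
```

The cleat carries the weight and the back touches the tube lightly (Fx about -2.9 N). I'll ease the grip, then open.

>>> arm_command(commands=[[[0, 0, 0, 0, 0, 0, 9], [0, 0, 0, 0, 0, 0, 10], [0, 0, 0, 0, 0, 0, 11], [0, 0, 0, 0, 0, 0, 13], [0, 0, 0, 0, 0, 0, 18], [0, 0, 0, 0, 0, 0, 26], [0, 0, 0, 0, 0, 0, 36], [0, 0, 0, 0, 0, 0, 40]]], force=20)

```text
t: 15.15
eef_pos: [0.5498, -0.225, 0.1525]
ee_rot: [[-0.592, 0.004, 0.806], [-0.806, 0.004, -0.592], [-0.005, -1.0, 0.001]]
contact_force: [-0.8, -0.5, -0.2]
finger_gap: 0.0403
```

```bash
cat >> h.py <<'E'
def look(o0,R0):
    W=R.from_euler("z",WY,degrees=True).as_matrix()
    for n in("scene","top"):
        d=r.grab_frame(n);o,Rb,k,e=fitbin(cloud(d),d["pixels"],d["z_map"],o0,R0)
        print(n,k,round(e*1e3,2),"bin board",(W.T@(o-BO)*1000).round(1),"yaw tilt roll",R.from_matrix(W.T@Rb).as_euler("zyx").round(3))
    return d
E
python3 - <<'E'
from h import *
s=rd();T=toolrot(WY,0);look(np.array(tgt(.1358,0,0,0)[0])+T@G,binaxes(T))
E
```

```text
t 15.15 p [ 0.5498 -0.225   0.1525] F [-0.78 -0.48 -0.19] M [-0.04  0.01  0.02] gap 0.0403
scene 1820 0.76 bin board [-85.4   2.1  56. ] yaw tilt roll [-0.002 -0.028  0.003]
top 677 0.59 bin board [-84.7   0.4  57.4] yaw tilt roll [-0.002 -0.011 -0.002]
```

>>> arm_command(commands=[[[0, -5, 0, 0, 0, 0, 50], [0, -20, 0, 0, 0, 0, 50], [0, -50, 0, 0, 0, 0, 50], [0, -90, 0, 0, 0, 0, 50], [-40, -120, 0, 0, 0, 0, 50], [-80, -140, 0, 0, 0, 0, 50], [-120, -150, 0, 0, 0, 0, 50], [-120, -150, 0, 0, 0, 0, 50]]])

```text
t: 16.05
eef_pos: [0.6229, -0.1253, 0.3053]
ee_rot: [[-0.589, 0.008, 0.808], [-0.808, 0.004, -0.589], [-0.008, -1.0, 0.004]]
contact_force: [-0.7, -0.1, 0.2]
finger_gap: 0.0501
```

```bash
python3 - <<'E'
from h import *
s=rd();T=toolrot(WY,0);d=look(np.array(tgt(.1358,0,0,0)[0])+T@G,binaxes(T))
f=r.grab_frame("scene");P=cloud(f);W=R.from_euler("z",WY,degrees=True).as_matrix()
q=(P-BO)@W
# front face direct plane fit
m=(f["z_map"]>0)&(abs(q[...,0]+.140)<.008)&(abs(q[...,1])<.042)&(q[...,2]>.065)&(q[...,2]<.112)
Q=q[m];c=np.linalg.lstsq(np.c_[Q[:,1:],np.ones(len(Q))],Q[:,0],rcond=None)[0];print("front plane dx/dy,dx/dz",c.round(4),len(Q))
m=(f["z_map"]>0)&(abs(q[...,0])<.006)&(q[...,2]>.02)&(q[...,2]<.165)&(abs(q[...,1])<.145);Q=q[m];c=np.linalg.lstsq(np.c_[Q[:,1:],np.ones(len(Q))],Q[:,0],rcond=None)[0];print("wall plane",c.round(4),len(Q))
J=np.hstack([f["pixels"][80:210,140:280],d["pixels"][160:290,360:460]])
cv2.imwrite("pics/rel.png",cv2.cvtColor(cv2.resize(J,None,fx=3.3,fy=3.3,interpolation=2),4))
E
```

```text
t 16.05 p [ 0.6229 -0.1253  0.3053] F [-0.68 -0.06  0.17] M [-0.09  0.04 -0.01] gap 0.0501
scene 1932 0.71 bin board [-85.7   2.3  56. ] yaw tilt roll [-0.002 -0.016  0.007]
top 1860 0.62 bin board [-84.5   0.2  57.6] yaw tilt roll [-0.003 -0.02  -0.004]
front plane dx/dy,dx/dz [ 0.0018 -0.0146 -0.1387] 489
wall plane [ 0.0026  0.0033 -0.0007] 2986
```

View pics/rel.png

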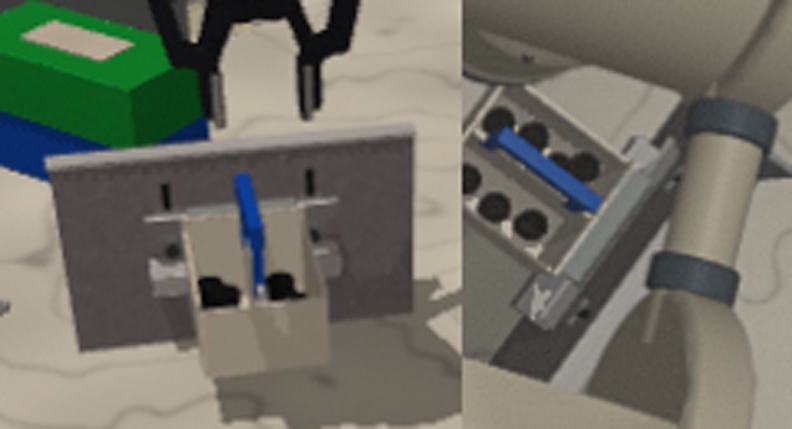

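The hanging picture shows the bin free of the gripper and centred on the rail. In the top half-view the strip lies whole along the cleat, from (640,150) to (550,290). I'll do a final check on the bystanders and that nothing is still moving, then hand in.

```bash
python3 - <<'E'
from h import *
def cen(P,I,box,zlo,zhi):
    Q=P[box[1]:box[3],box[0]:box[2]].reshape(-1,3);Q=Q[(Q[:,2]>zlo)&(Q[:,2]<zhi)];return Q[:,:2].min(0).round(3),Q[:,:2].max(0).round(3),len(Q)
f=r.grab_frame("scene");P1=cloud(f);P0=np.load("/tmp/scene.npz")["P"]
for n,b,lo,hi in(("bottle",(210,215,265,300),.05,.16),("jar",(300,310,355,375),.03,.09),("cup rim, left part",(300,185,319,225),.03,.062)):
    print(n,cen(P0,0,b,lo,hi),cen(P1,0,b,lo,hi))
T=toolrot(WY,0);look(np.array(tgt(.1358,0,0,0)[0])+T@G,binaxes(T));rd()
r.sign_off()
E
```

```text
bottle (array([ 0.709, -0.009]), array([0.769, 0.05 ]), 1124) (array([ 0.71 , -0.009]), array([0.77 , 0.051]), 1121)
jar (array([0.74 , 0.251]), array([0.797, 0.31 ]), 1105) (array([0.74 , 0.252]), array([0.797, 0.31 ]), 1101)
cup rim, left part (array([ 0.409, -0.005]), array([0.513, 0.078]), 193) (array([ 0.409, -0.002]), array([0.47 , 0.046]), 208)
scene 1927 0.72 bin board [-85.6   2.7  55.8] yaw tilt roll [-0.007 -0.02   0.011]
top 1848 0.66 bin board [-84.5  -0.1  57.5] yaw tilt roll [-0.003 -0.019 -0.01 ]
t 16.35 p [ 0.6196 -0.1297  0.3028] F [ 0.59 -0.91  0.4 ] M [-0.03  0.03  0.02] gap 0.05
the job is handed in; nothing more can be done
```

The bin is hanging on the cleat by its steel strip and the job is handed in at about 16.4 s. I gripped the handle, lifted and tipped the front up 0.25 rad, then brought the strip over the cleat. I lowered until the cleat took the weight, with the edge felt at about 0.135–0.136 m, some 14 mm below nominal. Then I swung the front down about that edge, eased the grip and backed off.

**Last checks:**
- **Position:** the bin's origin is about 85 mm in front of the wall and within 3 mm of centre. The strip lies on the cleat over its whole width.
- **Square:** yaw is within 0.007 rad. Roll reads +0.011 from one camera and -0.010 from the other, so it is about zero within that scatter.
- **Height:** the two cameras disagree by about 1.7 mm (55.8 and 57.5 mm). Both put the toe below the tube's lower edge as the cameras saw it (about 64–65 mm). I did not test the toe with an upward tug.
- **Forces:** the highest contact force I read was about 8 N, though I only read forces between moves.
- **Bystanders:** the bottle and jar are where they started. The cup's far edge reads the same; the rest of that comparison was muddied by the bin in the first picture.

**Not perfect:** both cameras show the bin hanging about 0.02 rad (1°) front-down instead of exactly level. I put this down to the play between strip, cleat and tube, since it hangs freely that way, and I left it.

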